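# Clamp a glued louvre-door block in the clamping case

### The arm

A 6-joint arm with a two-finger parallel gripper is mounted at the origin on the work surface. World frame = base frame: x ahead of the robot, y to its left, z up, the work surface at z = 0. Lengths are in mm, angles in rad, forces in N, time in s.
With the tool pointing down it reaches from about 325 to 900 mm from the base axis. Payload 6.1 kg.
Tool frame: the origin (TCP) lies at the very end of the fingers, on their centre line; the grasp point (between the pads) lies 19 mm behind it (tcp_to_grasp is the z of the grasp point in the tool frame, in mm); z points along the fingers, y is the line along which they close (so a half turn about z gives the same grasp; the last joint's range is limited). The gripper opens to 87 mm and grips with 3 to 60 N. Pads are 19 mm wide; open, the fingers measure 117 mm over their backs; the gripper's body (75 mm by 190 mm) begins 51 mm behind the grasp point.
Start: joints at [0.985, 0.22, 1.526, -0, 1.395, -0.126], TCP at [277.353, 560.081, 222.538] pointing down, gripper open.
Joint ranges: [-2.98, 2.98], [-0.91, 2.08], [0.09, 2.57], [-1.24, 4.39], [0.2, 2.65], [-2.68, 2.68]. Speed limits (rad/s): [2.57, 2.57, 3.01, 3.14, 3.14, 3.14].

### API

Orientations are given as a rotation vector (axis times angle).
In Python, from plant import * gives the robot as it stands.
- The arm moves only by the shell command python3 -m creep 'ROWS' [FORCE]. ROWS is text: rows parted by semicolons, each of 5 numbers parted by spaces: the shift along the world's x, y, z in cm, then the turn about the world's z in degrees, then the opening in per cent of the stroke, from 0 (shut) to 100 (fully open). A call has 1 to 12 rows; each row is the pose to reach, as a shift and turn from the pose commanded when the call began; what a row does not reach only later rows make up. A row lasts 1/10 s, in which the tool goes at most 50 mm and 8.59 degrees, less where a joint would pass 70% of its speed; a pose out of reach is approached as far as the arm can. A call with a gripper value outside its range is refused whole. The fingers move at their own pace and stop on an object; FORCE is the grip in N (left out, the last holds). Time passes only in rows, so rows that repeat a pose let the fingers close. It gives the time, the measured TCP pose, the force, the opening and the grip force at its end, in the units of the state.
- observe(): the state, without advancing time (a new reading comes with each control period).
- capture(name): name is "scene" or "side" or "wrist"; returns (picture, depth): 384x512x3 uint8, red, green, blue; 384x512 float32, mm along the optical axis (not along the pixel's ray), 0 where there is no reading.
- camera_info(name): a dict with "intrinsics" (3x3 intrinsics, pixels), "view" (4x4, takes a point from world to camera coordinates). Camera axes: x right, y up, looking along -z (the intrinsics and any distortion apply to the point x, -y, -z); pixel columns grow to the right and rows downward; lengths in mm; the calibration is good to about 2 mm. A picture is of the moment at which its call begins: read the wrist's pose just before it. camera_info takes no time and is no camera call; for the wrist camera it gives the pose at the moment of the call.
- sign_off(): hands the job in; it is judged then, once.
The state is a dict: "time_s": time; "qpos": joint angles; "dq": joint speeds; "tau": joint torques, N m; "eef_pos": TCP position; "tool_rot": TCP orientation; "ft_force": force on the tool from outside, world axes, zero at the start; "wrist_torque": the same for the moment, N m; "opening": opening from 0.0 (shut) to 1.0 (fully open); "gripper_force": force on a finger pad.
Only numpy, scipy, OpenCV 4.12 (cv2) and the standard library are available. Lean on these libraries where they do the work, as an engineer would, in place of code of your own. Each camera call takes 0.05 s, during which the arm holds its last target. There are 200 camera calls.

### The job

Lift the clamping case's lid by its handle until it rests open on its stop, then pump the ratchet clamp's trigger towards its grip post, squeeze and full release, until the sprung pad presses the wooden block against the anvil and is itself pushed in about half way (never nearly bottomed out, that would crush the glued block). Finish holding: the program ends with the trigger still squeezed, not let go, after moving the jaw only with the trigger, never by pushing the jaw or its bar, and with everything else in the case and on the table left where it is.

Things in the scene. Friction and masses are not known exactly. Their poses are not given: they have to be found in the camera images.
- case: grey clamping case fixed to the table; tray 360 (x) x 190 (y) x 42 mm, 6 mm walls and floor; origin under its centre, z up. A 50 mm deep lid makes it 93 mm high when shut: hinge along the -y rim, handle on the +y side. Inside is a one-hand ratchet bar clamp, its bar along x at y = -30 mm. From +x to -x: jaw head with sprung pad, gap, block, anvil, trigger, grip post
- lid (a joint): angle of the case's lid in rad: 0 shut, 1.85 fully open, leaning back on its stop. It weighs 0.5 kg, falls shut when let go below about 1.2 and falls open onto its stop when let go beyond about 1.4
- lid_handle (a point): middle of the lid's black handle: a round horizontal bar 12 mm thick, 118 mm clear between its two end arms, parallel to the case's x, standing 46 mm out from the lid's front face (40 mm of free gap, so the fingers must not be wide open), at 82 mm height when shut. It swings on a 239 mm radius about the hinge line
- lid_hinge (a point): middle of the lid's hinge line, which is parallel to the case's x, 42 mm above the table on the tray's -y rim. Its axes turn with the lid
- trigger (a joint): travel in m of the clamp's trigger towards the grip post (case -x): 0 released (a spring of 3 to 5 N returns it), 0.014 squeezed home against its stop. A pawl on it catches a toothed bar (teeth 10 mm apart): each full squeeze pulls the jaw on by 10 mm (the first one by 4 to 14 mm), and a full release (let go, about half a second) re-arms it. Squeeze in half a second or slower: a jerk can skip a tooth
- trigger_top (a point): top centre of the trigger, an upright black tab 12 mm thick (case x), 32 mm wide (case y), free from 42 mm to its top at 82 mm above the table; moves with the trigger. Squeeze it towards the grip post: 54 mm over both outer faces when released, 40 mm when home. Bar and cheeks below reach 36 mm above the table; about 40 mm is free on the outer side of each tab
- post_top (a point): top centre of the fixed grip post, an upright black tab 14 mm thick (case x) x 32 mm wide (case y), free from 42 mm to its top at 82 mm above the table, 41 mm behind the released trigger on its case -x side. It does not move
- bar (a joint): travel in m of the toothed steel bar and the jaw head on its end (steel plate 18 x 100 x 50 mm, carries the sprung pad) towards the anvil (case -x), 0 to 0.075; it starts somewhere between 0 and 0.018. It slides with 4 N of friction, so it stays where the ratchet leaves it, but a pad pressed in more than about 6 mm pushes it back when the trigger is let go
- anvil_face (a point): centre of the block side (+x face) of the anvil, the clamp's fixed jaw: an upright steel plate 16 x 100 x 50 mm fixed to the case
- pad (a joint): how far in m the sprung pad is pushed into the jaw head: 0 when it touches nothing, 0.018 bottomed out; 0.6 N per mm
- pad_face (a point): centre of the face of the black sprung pad, 36 x 36 mm, 8 mm thick, that meets the block; faces case -x, 31 mm above the table, and stands 30 mm proud of the jaw plate when free
- block: light wooden block with a dark glue line half way up, 49 (x) x 40 (y) x 44 mm, 90 g, loose on the tray's floor between anvil and pad, 1 to 5 mm off the anvil; origin at the centre of its underside. The pad starts 12 to 35 mm away from it
- glue_jar: bystander: small closed jar, 38 mm wide, 50 mm high, standing in the tray; origin under its centre
- offcut: bystander: wood offcut 50 x 22 x 18 mm lying in the tray; origin under its centre
- detergent: bystander: white bottle, 80 mm wide, 160 mm high, on the table; origin under its centre
- mug: bystander: white mug, 80 mm wide, 90 mm high; origin under its centre
- screwdriver: bystander: screwdriver lying on the table; origin under its middle
- stain_can: bystander: can, 70 mm wide, 110 mm high; origin under its centre
- slats: bystander: stack of three white louvre slats, 308 x 44 x 24 mm; origin under its centre

How it is judged (in metres and radians):
On the way, in this order (a step that is already met when the one before it is completed fails the run):
1. the lid rests open on its stop (value of joint lid above 1.78 rad), for 0.2 s.
2. the trigger has been squeezed (value of joint trigger above 0.006 m), for 0.05 s.
3. the trigger has been let back to re-arm (value of joint trigger below 0.004 m), for 0.05 s.
4. the pad presses the block, trigger squeezed (value of joint each of pad, trigger above 0.003 m), for 0.2 s.
At the end, for the whole second after the job is handed in: the lid rests on its stop (over 1.78 rad); the trigger is still held squeezed by more than 3 mm; the pad is pushed in by 3 to 15 mm of its 18 mm and touches the block (within 2.5 mm), which it has pushed against the anvil (within 3 mm); the block stands flat on the tray floor, still (all of step 4 and value of joint lid above 1.78 rad and value of joint pad below 0.015 m and x of block in the frame of anvil_face below 0.0275 m and x of pad_face in the frame of block below 0.027 m and z of block in the frame of case below 0.012 m and angle between block's own z axis and vertical below 0.12 rad and linear speed of block below 0.02 m/s); the arm keeps its last pose, push and grip.
It fails at once if the block is crushed: the pad is pushed in by more than 16 mm (value of joint pad above 0.016 m).
It fails at once if the robot pushes the jaw or its bar by hand (over 2 N) (contact force between any of the fingers, the arm and bar above 2 N).
It fails at once if a bystander in the case or on the table is displaced by more than 30 mm (distance of any of glue_jar, offcut, detergent, mug, screwdriver, stain_can, slats from where it was at the start of the episode above 0.03 m).
It also fails if it takes over 54 s, if anything falls off the work surface, if the arm or the gripper's body presses on something with over 40 N, if the wrist force passes 120 N, or if a joint passes its speed limit or range.

## Working session

There is one attempt and no reset: what is moved stays moved. The work goes in short steps, Python scripts to look and compute and a shell command to move; the robot and the scene stay as the last step left them, time stands still between calls to the robot, and variables do not carry over. Pictures are saved under pics/ and viewed, at most 10 in all, crops included, and the job is handed in when it is done.

```bash
mkdir -p pics; cat > h.py <<'E'
from plant import *
import numpy as np, cv2
def save(n,f):
    im,d=capture(n); np.savez('pics/'+f+'.npz',im=im,d=d,K=camera_info(n)["intrinsics"],V=camera_info(n)["view"]); cv2.imwrite('pics/'+f+'.png',im[:,:,::-1])
def pt(f,u,v,r=1):
    z=np.load('pics/'+f+'.npz'); D=z['d'][v-r:v+r+1,u-r:u+r+1]; d=np.median(D[D>0]); K=z['K']
    p=np.array([(u-K[0,2])/K[0,0]*d,-(v-K[1,2])/K[1,1]*d,-d,1]); return (np.linalg.inv(z['V'])@p)[:3].round(1)
E
python3 - <<'E'
from h import *
for n in ("scene","side"): save(n,n+"0")
a=cv2.imread('pics/scene0.png');cv2.imwrite('pics/s0big.png',cv2.resize(a,(800,600),interpolation=2))
a=cv2.imread('pics/side0.png');cv2.imwrite('pics/d0big.png',cv2.resize(a,(800,600),interpolation=2))
o=observe();print(o);
E
```

```text
{'time_s': 0.1, 'qpos': array([ 9.84863140e-01,  2.21180051e-01,  1.52753749e+00, -2.88192193e-05,
        1.39468883e+00, -1.26088322e-01]), 'dq': array([-0.0005362 , -0.00308626, -0.00167231,  0.00107209,  0.00159588,
       -0.00019385]), 'tau': array([ 3.48781277e-04, -4.95943880e+01, -3.88519585e+01,  7.00931903e-02,
        5.15685766e-02, -1.18423867e-05]), 'eef_pos': array([277.0636893 , 559.58686659, 221.50475022]), 'tool_rot': array([-7.15829213e-01, -3.05832982e+00,  2.68534189e-03]), 'ft_force': array([0.62536456, 1.1282872 , 0.31119192]), 'wrist_torque': array([-0.01241164, -0.01540054,  0.02526511]), 'gripper_force': 0.0, 'opening': 0.9986602864080184}
```

View pics/s0big.png

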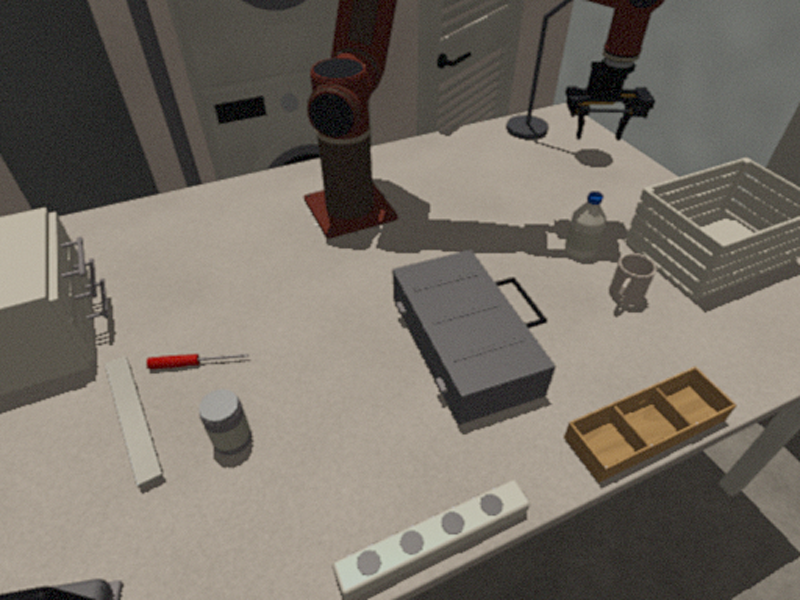

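View pics/d0big.png

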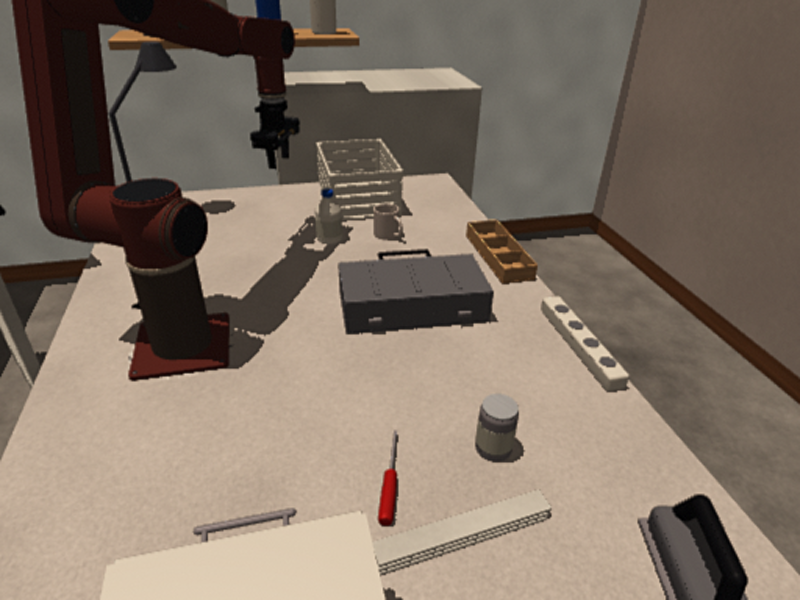

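The scene view shows the grey case with top corners near big-picture pixels (395,268), (472,253), (552,368) and (462,405). The black handle runs from (515,282) to (543,321) on the +y side. The detergent (588,228) and mug (632,280) stand beyond the handle. I'll fit the lid's top from depth.

```bash
cat >> h.py <<'E'
def cloud(f):
    z=np.load('pics/'+f+'.npz'); d=z['d']; K=z['K']; v,u=np.mgrid[:d.shape[0],:d.shape[1]]
    P=np.stack([(u-K[0,2])/K[0,0]*d,-(v-K[1,2])/K[1,1]*d,-d,np.ones_like(d)],-1)
    return (P@np.linalg.inv(z['V']).T)[...,:3]
E
python3 - <<'E'
from h import *
for f in ('scene0','side0'):
    C=cloud(f); d=np.load('pics/'+f+'.npz')['d']
    m=(abs(C[...,2]-93)<5)&(d>0)
    n,l,s,c=cv2.connectedComponentsWithStats(m.astype(np.uint8))
    i=1+np.argmax(s[1:,4]); print(s[i])
    P=C[l==i]; print(np.median(P[:,2])); r=cv2.minAreaRect(P[:,:2].astype(np.float32)); print(r,cv2.boxPoints(r).round(1).tolist())
for p in ((515,282),(543,321),(500,281),(541,324),(588,215),(632,262)): print(p,pt('scene0',int(p[0]*.64),int(p[1]*.64),0))
E
```

```text
[ 252  160  104   95 5290]
93.88228673180032
((561.90576171875, 71.40568542480469), (240.76803588867188, 363.928955078125), 85.66649627685547) [[371.3999938964844, -34.900001525878906], [734.2999877929688, -62.400001525878906], [752.4000244140625, 177.6999969482422], [389.6000061035156, 205.1999969482422]]
[ 216  161  100   34 2414]
93.22300335261758
((562.0221557617188, 65.67176055908203), (239.47763061523438, 360.8086242675781), 85.82825469970703) [[373.3999938964844, -40.599998474121094], [733.2000122070312, -66.9000015258789], [750.7000122070312, 172.0], [390.79998779296875, 198.1999969482422]]
(515, 282) [515.6 187.9  86.2]
(543, 321) [637.1 175.3  86.7]
(500, 281) [502.1 160.5  90. ]
(541, 324) [641.9 168.5  85.3]
(588, 215) [418.  450.4 119. ]
(632, 262) [553.9 482.5  67.8]
```

```bash
python3 -m creep '1 -1.5 0 2 46; 4 -5 0 6 46; 7 -9 0 10 46; 10 -13 0 14 46; 13 -17 0 18 46; 16 -21 0 22 46; 19.5 -25 0 22.1 46; 23 -29.5 0 22.1 46; 26 -33.5 0 22.1 46; 28.5 -36.5 0 22.1 46; 29.4 -37.6 0 22.1 46; 29.4 -37.6 0 22.1 46' 25
python3 - <<'E'
from h import *
o=observe();print(o['eef_pos'],o['tool_rot'],o['opening'],o['qpos'])
save('wrist','w1');a=cv2.imread('pics/w1.png');cv2.imwrite('pics/w1big.png',cv2.resize(a,(800,600),interpolation=2))
C=cloud('w1');m=(C[...,2]>70)&(C[...,2]<100)&(C[...,1]>165)&(C[...,1]<210)
P=C[m];print(len(P));
if len(P): print(np.percentile(P,[1,50,99],axis=0).round(1))
E
```

```text
time_s: 1.3
eef_pos: [572.1, 182.2, 221.8]
tool_rot: [-0.122, -3.138, 0.0]
ft_force: [-0.0, 0.1, 0.3]
opening: 0.461
gripper_force: 0.0
[572.09566364 182.15272515 221.82273204] [-1.21974933e-01 -3.13814934e+00  4.68899265e-04] 0.46075270176300326 [ 1.76991538e-01  1.63581929e-01  1.59309847e+00 -6.28023094e-05
  1.38602499e+00 -1.31609547e+00]
2126
[[498.5 165.9  82.4]
 [555.6 186.4  87.5]
 [637.1 197.2  89.7]]
```

View pics/w1big.png

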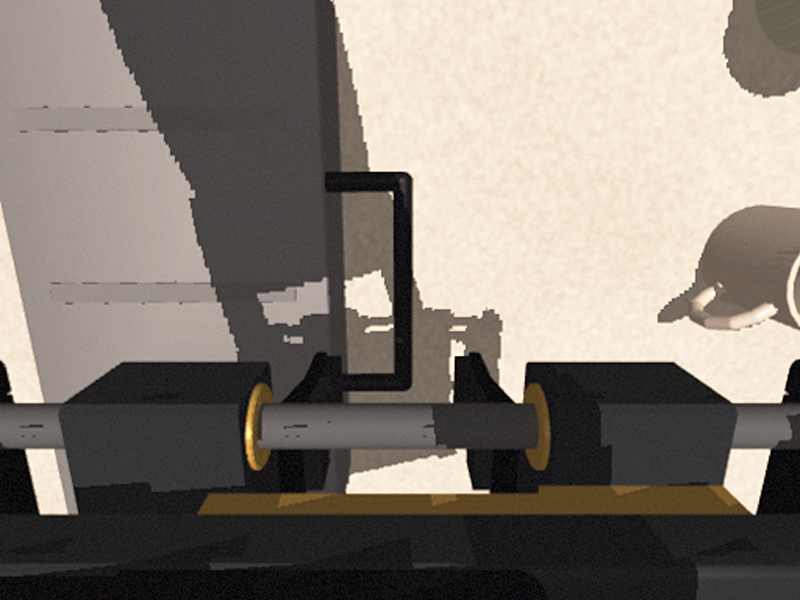

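The wrist view shows the handle bar upright at big-pixel column 403, rows 180 to 385. The fingers sit at the bottom (columns 310 and 480), straddling the bar's line. I'll fit the bar for its centre.

```bash
python3 - <<'E'
from h import *
for p in ((403,200),(403,240),(402,290),(402,340),(401,370),(370,182),(335,182),(375,382)): print(p,pt('w1',int(p[0]*.64),int(p[1]*.64),0))
E
```

```text
(403, 200) [515.3 190.9  89.3]
(403, 240) [538.4 189.2  88.1]
(402, 290) [569.1 186.9  89.2]
(402, 340) [601.7 184.5  89.4]
(401, 370) [622.5 181.9  88. ]
(370, 182) [503.1 172.5  87.7]
(335, 182) [501.6 152.3  87.6]
(375, 382) [630.1 164.9  88. ]
```

```bash
python3 -m creep '-0.4 0.45 -2 0 46; -0.4 0.45 -5 0 46; -0.4 0.45 -8 0 46; -0.4 0.45 -11 0 46; -0.4 0.45 -13.5 0 46; -0.4 0.45 -15 0 46; -0.4 0.45 -15.7 0 46; -0.4 0.45 -15.7 0 20; -0.4 0.45 -15.7 0 8; -0.4 0.45 -15.7 0 5; -0.4 0.45 -15.7 0 5;-0.4 0.45 -15.7 0 5' 25
python3 - <<'E'
import numpy as np
# shifts in cm for lid angle t, from closed pose
for t in np.linspace(0,1.85,26):
    p=np.arctan2(40,236)
    dy=239.4*np.cos(p+t)-236; dz=239.4*np.sin(p+t)-40
    print(round(t,2),(np.array([dy*np.sin(.0785),dy*np.cos(.0785),dz])/10).round(2))
E
```

```text
time_s: 2.55
eef_pos: [568.2, 185.8, 66.9]
tool_rot: [0.116, 3.138, -0.007]
ft_force: [-1.9, -11.5, 4.9]
opening: 0.13
gripper_force: 25.0
0.0 [0. 0. 0.]
0.07 [-0.03 -0.36  1.73]
0.15 [-0.07 -0.84  3.44]
0.22 [-0.11 -1.45  5.1 ]
0.3 [-0.17 -2.18  6.71]
0.37 [-0.24 -3.03  8.27]
0.44 [-0.31 -3.99  9.75]
0.52 [-0.4  -5.06 11.16]
0.59 [-0.49 -6.23 12.49]
0.67 [-0.59 -7.49 13.73]
0.74 [-0.7  -8.84 14.87]
0.81 [ -0.81 -10.27  15.91]
0.89 [ -0.93 -11.77  16.84]
0.96 [ -1.05 -13.34  17.65]
1.04 [ -1.18 -14.97  18.35]
1.11 [ -1.31 -16.64  18.92]
1.18 [ -1.44 -18.34  19.37]
1.26 [ -1.58 -20.08  19.69]
1.33 [ -1.72 -21.84  19.88]
1.41 [ -1.86 -23.6   19.94]
1.48 [ -2.   -25.37  19.87]
1.55 [ -2.13 -27.12  19.67]
1.63 [ -2.27 -28.85  19.34]
1.7 [ -2.4  -30.56  18.88]
1.78 [ -2.54 -32.23  18.29]
1.85 [ -2.66 -33.85  17.59]
```

```bash
python3 -m creep '-0.02 -0.15 0.8 0 5; -0.05 -0.5 2.2 0 5; -0.07 -0.84 3.44 0 5; -0.11 -1.45 5.1 0 5; -0.17 -2.18 6.71 0 5; -0.24 -3.03 8.27 0 5; -0.31 -3.99 9.75 0 5; -0.4 -5.06 11.16 0 5; -0.49 -6.23 12.49 0 5; -0.59 -7.49 13.73 0 5; -0.7 -8.84 14.87 0 5; -0.7 -8.84 14.87 0 5'
```

```text
time_s: 3.75
eef_pos: [561.2, 98.6, 216.6]
tool_rot: [0.119, 3.137, -0.0]
ft_force: [3.2, -0.1, -1.9]
opening: 0.131
gripper_force: 25.0
```

```bash
python3 -m creep '-0.1 -0.8 0.6 0 5; -0.23 -2.2 1.5 0 5; -0.35 -4.5 2.78 0 5; -0.48 -6.13 3.48 0 5; -0.61 -7.8 4.05 0 5; -0.74 -9.5 4.5 0 5; -0.88 -11.24 4.82 0 5; -1.02 -13 5.01 0 5; -1.16 -14.76 5.07 0 5; -1.3 -16.53 5 0 5; -1.43 -18.28 4.8 0 5; -1.43 -18.28 4.8 0 5'
```

```text
time_s: 4.95
eef_pos: [547.1, -84.9, 263.2]
tool_rot: [0.119, 3.136, -0.002]
ft_force: [4.5, -1.0, 3.3]
opening: 0.129
gripper_force: 25.0
```

```bash
python3 -m creep '-0.07 -0.85 -0.16 0 5; -0.14 -1.73 -0.33 0 5; -0.2 -2.6 -0.55 0 5; -0.27 -3.44 -0.79 0 5; -0.34 -4.3 -1.1 0 5; -0.41 -5.11 -1.38 0 5; -0.47 -5.95 -1.75 0 5; -0.47 -5.95 -1.75 0 15; -0.47 -5.95 -1.75 0 30; -0.47 -5.95 -1.75 0 46; -0.47 -5.95 -1.75 0 46;-0.47 -5.95 0.5 0 46'
```

```text
time_s: 6.15
eef_pos: [539.0, -141.0, 263.5]
tool_rot: [-0.116, -3.132, -0.004]
ft_force: [-0.3, -0.1, -0.3]
opening: 0.413
gripper_force: 0.0
```

```bash
python3 -m creep '0 0 2 0 46; 0 0 5 0 46; 0 0 8 -5 46; 0 1.5 8 -13 60; 0 4 8 -21 60; 0 7 8 -29 60; 0 9.5 8 -37 80; 0 12 8 -45 90; 0 14 8 -53 90; 0 15 8 -61 90; 0 16 8 -69 90; 0 16 8 -77 90'
python3 -m creep '0 0 0 -6 90; 0 0 0 -12.7 90; 0 0 0 -12.7 90'
python3 - <<'E'
from h import *
save('wrist','w2');save('scene','scene2')
a=cv2.imread('pics/w2.png');cv2.imwrite('pics/w2big.png',cv2.resize(a,(800,600),interpolation=2))
a=cv2.imread('pics/scene2.png')[120:300,220:420];cv2.imwrite('pics/s2big.png',cv2.resize(a,(660,594),interpolation=2))
o=observe();print(o['eef_pos'],o['qpos'])
E
```

```text
time_s: 7.35
eef_pos: [540.8, 19.6, 347.1]
tool_rot: [-2.049, -2.38, 0.0]
ft_force: [-0.4, -0.3, 0.1]
opening: 0.895
gripper_force: 0.0
time_s: 7.65
eef_pos: [541.0, 18.3, 347.0]
tool_rot: [-2.296, -2.143, 0.001]
ft_force: [-0.5, 0.9, 1.2]
opening: 0.897
gripper_force: 0.0
[541.07056327  18.15449314 347.04773028] [-1.12234406e-01 -3.24059352e-02  1.56742286e+00  1.15623807e-04
  1.60731965e+00 -4.68454923e-02]
```

View pics/w2big.png

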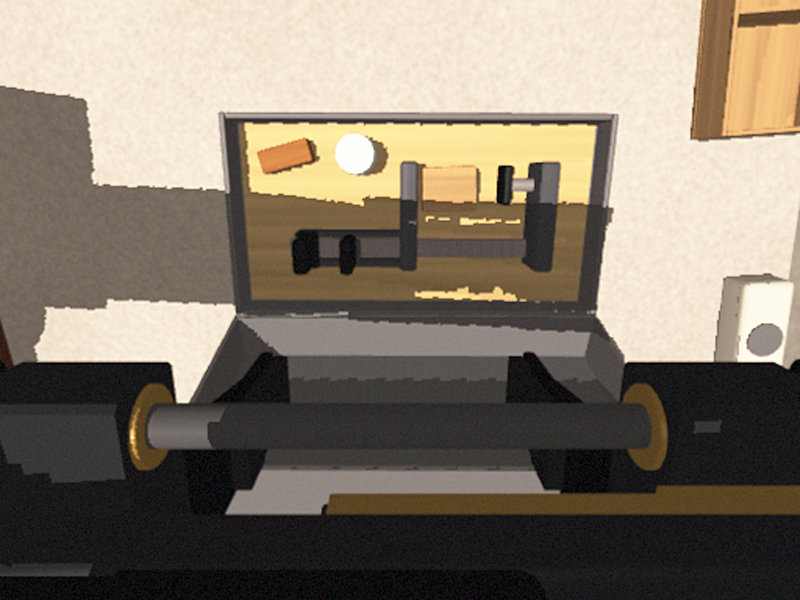

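View pics/s2big.png

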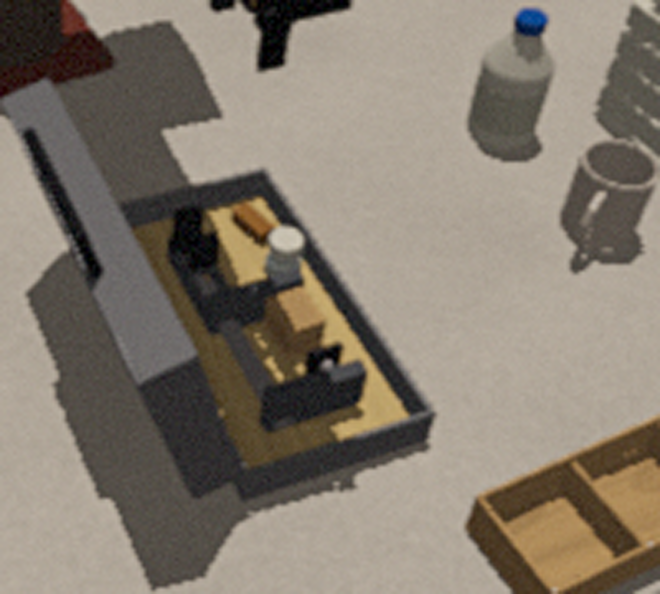

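The lid is open. In the wrist view the grip post is at (302,250), the trigger at (347,253), the anvil at (408,215), the block at (450,185), the pad at (505,185) and the jaw plate at (543,215).

```bash
python3 - <<'E'
from h import *
C=cloud('w2'); d=np.load('pics/w2.npz')['d']
m=((C[...,2]>74)&(C[...,2]<92)&(d>0)&(C[...,0]<520)&(C[...,0]>380)&(C[...,1]>-20)&(C[...,1]<70)).astype(np.uint8)
n,l,s,c=cv2.connectedComponentsWithStats(m)
for i in range(1,n):
    if s[i,4]>20:
        P=C[l==i];r=cv2.minAreaRect(P[:,:2].astype(np.float32));print(s[i]/.64,P.mean(0).round(1),r)
for n,p in dict(post=(306,240),postr=(306,262),trig=(347,242),trig2=(347,265),anvil=(409,170),anvilb=(409,260),blockL=(428,185),blockR=(472,185),padtop=(504,175),jaw=(545,185),rimtop=(420,117)).items(): print(n,pt('w2',int(p[0]*.64),int(p[1]*.64),0))
# gap block right edge / pad left edge along row
for v in (112,116,120,124): print([tuple(C[v,u].round(0).astype(int)) for u in (302,304,306,314,317,319,321,325)])
E
```

```text
[292.1875 239.0625  17.1875  35.9375 365.625 ] [454.9  23.1  80.7] ((453.9362487792969, 22.90279769897461), (30.391094207763672, 14.147272109985352), 84.14724731445312)
[339.0625 239.0625  15.625   35.9375 296.875 ] [495.3  20.3  80.8] ((494.7293395996094, 19.65135955810547), (31.3692684173584, 11.796440124511719), 88.24839782714844)
post [459.5  37.3  75.2]
postr [458.3  18.7  80.7]
trig [497.3  34.2  80.9]
trig2 [495.5  13.6  81.8]
anvil [554.8  91.2  55.8]
anvilb [549.8   9.7  56.7]
blockL [571.1  76.4  49.8]
blockR [612.5  73.6  48.5]
padtop [642.   79.9  44.1]
jaw [674.8  69.8  59.9]
rimtop [567.6 136.2  42.7]
[(np.int64(613), np.int64(82), np.int64(49)), (np.int64(615), np.int64(82), np.int64(49)), (np.int64(625), np.int64(81), np.int64(8)), (np.int64(638), np.int64(80), np.int64(6)), (np.int64(642), np.int64(79), np.int64(6)), (np.int64(642), np.int64(80), np.int64(22)), (np.int64(642), np.int64(80), np.int64(37)), (np.int64(645), np.int64(80), np.int64(51))]
[(np.int64(612), np.int64(76), np.int64(50)), (np.int64(615), np.int64(76), np.int64(49)), (np.int64(625), np.int64(75)
[... 254 characters left out ...]
, np.int64(71), np.int64(51)), (np.int64(615), np.int64(71), np.int64(50)), (np.int64(625), np.int64(69), np.int64(6)), (np.int64(637), np.int64(68), np.int64(7)), (np.int64(642), np.int64(67), np.int64(6)), (np.int64(641), np.int64(68), np.int64(27)), (np.int64(641), np.int64(69), np.int64(40)), (np.int64(645), np.int64(69), np.int64(50))]
[(np.int64(612), np.int64(65), np.int64(50)), (np.int64(615), np.int64(65), np.int64(51)), (np.int64(625), np.int64(62), np.int64(6)), (np.int64(637), np.int64(62), np.int64(6)), (np.int64(642), np.int64(61), np.int64(7)), (np.int64(641), np.int64(62), np.int64(26)), (np.int64(641), np.int64(63), np.int64(42)), (np.int64(645), np.int64(63), np.int64(48))]
```

```bash
python3 -m creep '-1 0 -1 -0.4 92; -3 0.1 -4 -0.4 92; -5 0.2 -7 -0.4 92; -7.3 0.3 -10 -0.4 92; -7.3 0.3 -13 -0.4 92; -7.3 0.3 -16 -0.4 92; -7.3 0.3 -18 -0.4 92; -7.3 0.3 -19 -0.4 92; -7.3 0.3 -19 -0.4 92;-7.3 0.3 -19 -0.4 92'
python3 - <<'E'
from h import *
save('wrist','w3');a=cv2.imread('pics/w3.png');cv2.imwrite('pics/w3big.png',cv2.resize(a,(800,600),interpolation=2))
C=cloud('w3'); d=np.load('pics/w3.npz')['d']
m=((C[...,2]>76)&(C[...,2]<90)&(d>0)&(C[...,0]<520)&(C[...,0]>430)&(C[...,1]>-5)&(C[...,1]<50)).astype(np.uint8)
n,l,s,c=cv2.connectedComponentsWithStats(m)
for i in range(1,n):
    if s[i,4]>20:
        P=C[l==i];print(s[i]/.64,P.mean(0).round(1),cv2.minAreaRect(P[:,:2].astype(np.float32)))
E
```

```text
time_s: 8.75
eef_pos: [469.0, 20.8, 158.2]
tool_rot: [2.303, 2.136, 0.001]
ft_force: [-1.0, 0.3, 0.5]
opening: 0.922
gripper_force: 0.0
[ 354.6875  284.375    28.125    60.9375 1020.3125] [454.3  23.8  81.3] ((454.04931640625, 23.285518646240234), (31.067060470581055, 13.926823616027832), 85.19109344482422)
[435.9375 284.375   23.4375  60.9375 860.9375] [494.5  21.   81.3] ((494.70947265625, 20.1308536529541), (31.245328903198242, 11.572461128234863), 86.94911193847656)
```

View pics/w3big.png

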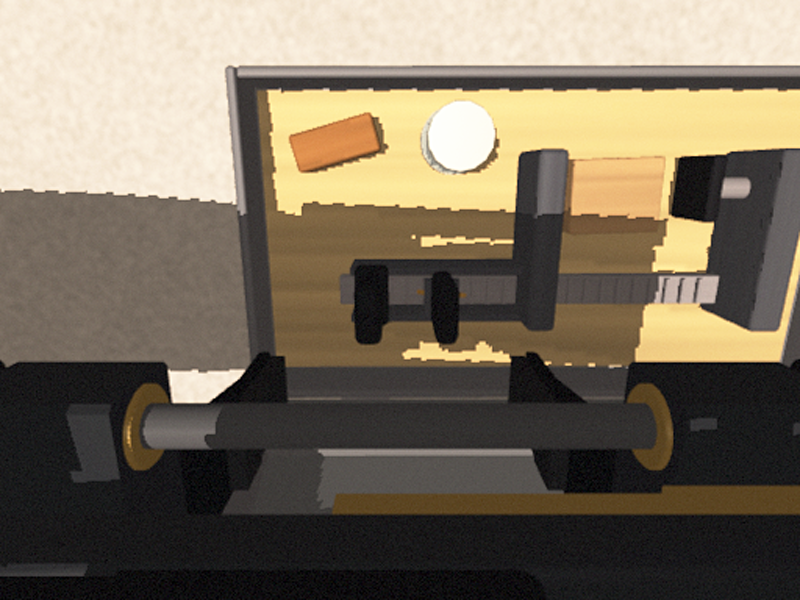

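The wrist view shows the post (371,300), trigger (445,305), anvil face (567,190), block from 567 to 664, and pad face near 675. The tabs agree with the first measurement, so I'm descending.

```bash
python3 -m creep '0 0.05 -2 0 92; 0 0.05 -4.5 0 92; 0 0.05 -7 0 92; 0 0.05 -9 0 92; 0 0.05 -10.2 0 92; 0 0.05 -10.7 0 92; 0 0.05 -10.7 0 92; 0 0.05 -10.7 0 92'
python3 - <<'E'
from h import *
print(observe()['eef_pos'])
save('wrist','w4');a=cv2.imread('pics/w4.png');cv2.imwrite('pics/w4big.png',cv2.resize(a,(800,600),interpolation=2))
E
```

```text
time_s: 9.6
eef_pos: [469.4, 21.3, 51.4]
tool_rot: [2.303, 2.135, 0.002]
ft_force: [0.5, 0.7, 1.1]
opening: 0.92
gripper_force: 0.0
[469.39379302  21.26102095  51.38034272]
```

View pics/w4big.png

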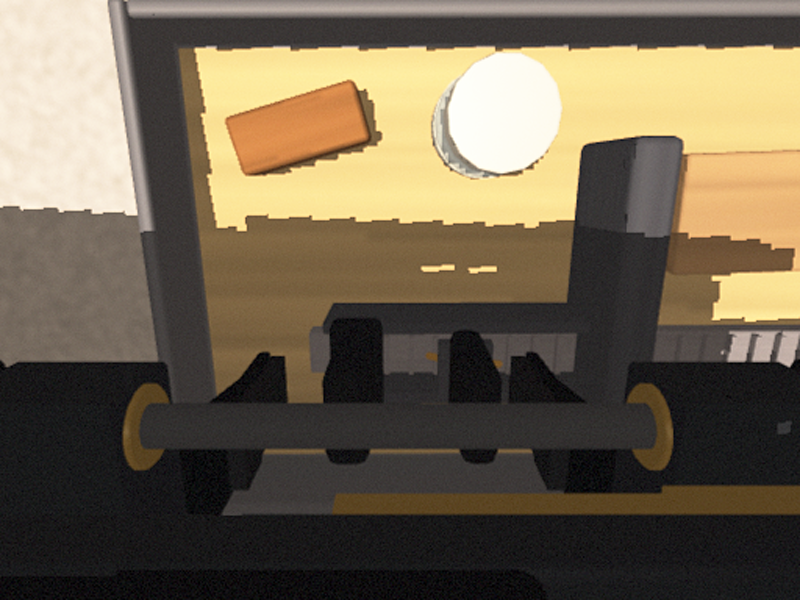

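Fingers straddle both tabs, with post at (355,390), trigger at (475,395), and fingers at 260 and 540. Next I'll make the first squeeze, shifted 2 mm towards the post.

```bash
python3 -m creep '-0.2 0 0 0 85; -0.2 0 0 0 79; -0.2 0 0 0 75; -0.2 0 0 0 71; -0.2 0 0 0 67; -0.2 0 0 0 63; -0.2 0 0 0 59; -0.2 0 0 0 55; -0.2 0 0 0 51; -0.2 0 0 0 47; -0.2 0 0 0 44; -0.2 0 0 0 44' 30
cat > m.py <<'E'
import sys
from h import *
f=sys.argv[1]; save('scene',f)
C=cloud(f); d=np.load('pics/'+f+'.npz')['d']
ex=np.array([.9969,-.0785]);ey=np.array([.0785,.9969]);c=np.array([556.2,46.2])
X=(C[...,:2]-c)@ex; Y=(C[...,:2]-c)@ey; Z=C[...,2]
def rng(m):
    x=X[m&(d>0)]; return len(x), np.percentile(x,[1,5,50,95,99]).round(1) if len(x)>5 else None
print('jaw top',rng((abs(Z-56)<5)&(abs(Y-0)<50)&(X>70)&(X<160)))
print('block top',rng((abs(Z-49)<4)&(Y>10)&(Y<50)&(X>10)&(X<70)))
print('pad top',rng((abs(Z-49)<5)&(Y>15)&(Y<45)&(X>64)&(X<100)))
o=observe();print(o['time_s'],o['eef_pos'],o['opening']*87,o['gripper_force'],o['ft_force'])
E
python3 m.py a1; cp pics/scene2.npz pics/tmp.npz; sed 's/save(.scene.,f)//' m.py | python3 - scene2
```

```text
time_s: 10.85
eef_pos: [466.4, 21.3, 50.6]
tool_rot: [2.304, 2.136, -0.0]
ft_force: [0.7, -0.6, 2.9]
opening: 0.455
gripper_force: 28.4
jaw top (181, array([ 80.5, 106.8, 117.3, 123.4, 124.1]))
block top (126, array([10.9, 13. , 38.1, 57. , 58.8]))
pad top (28, array([74.5, 75.1, 80.7, 83.3, 83.6]))
10.9 [466.4354572   21.33936332  50.55495885] 39.37197162408439 30.00115895178169 [ 0.79910272 -0.31939286  3.37782286]
jaw top (180, array([ 87.8, 113.8, 125.5, 131.7, 132.2]))
block top (128, array([10.4, 12. , 36.4, 57. , 58.2]))
pad top (27, array([82.1, 83.2, 88.5, 90.1, 90.5]))
10.9 [466.4354572   21.33936332  50.55495885] 39.37197162408439 30.00115895178169 [ 0.79910272 -0.31939286  3.37782286]
```

The first squeeze went home (39.4 mm opening) and the jaw moved about 8 mm. Next is a full release, then a second squeeze.

```bash
python3 -m creep '0 0 0 0 55; 0 0 0 0 65; 0 0 0 0 75; 0 0 0 0 85; 0 0 0 0 90; 0 0 0 0 90; 0 0 0 0 90; 0 0 0 0 90; 0 0 0 0 90; 0 0 0 0 90; 0 0 0 0 85; 0 0 0 0 80' 30
python3 -m creep '0 0 0 0 77; 0 0 0 0 74; 0 0 0 0 71; 0 0 0 0 67; 0 0 0 0 63; 0 0 0 0 59; 0 0 0 0 55; 0 0 0 0 51; 0 0 0 0 48; 0 0 0 0 45; 0 0 0 0 44; 0 0 0 0 44' 30
python3 m.py a2
```

```text
time_s: 12.1
eef_pos: [466.4, 21.4, 50.3]
tool_rot: [2.304, 2.136, 0.0]
ft_force: [0.2, -0.4, 1.1]
opening: 0.832
gripper_force: 0.0
time_s: 13.3
eef_pos: [466.5, 21.3, 50.5]
tool_rot: [2.304, 2.136, 0.0]
ft_force: [0.5, -0.3, 1.2]
opening: 0.453
gripper_force: 30.0
jaw top (155, array([ 85.1,  96.1, 107.8, 113.5, 114. ]))
block top (140, array([10.8, 12.6, 38.2, 67.7, 69.1]))
pad top (27, array([64.8, 65.6, 69.8, 73.5, 74.5]))
13.35 [466.4612899   21.32624279  50.49426448] 39.414341396575004 30.001045680837706 [0.5949855 0.1426165 0.8589712]
```

```bash
python3 -m creep '0 0 0 0 55; 0 0 0 0 65; 0 0 0 0 75; 0 0 0 0 85; 0 0 0 0 90; 0 0 0 0 90; 0 0 0 0 90; 0 0 0 0 90; 0 0 0 0 90; 0 0 0 0 90; 0 0 0 0 85; 0 0 0 0 80' 30
python3 -m creep '0 0 0 0 77; 0 0 0 0 74; 0 0 0 0 71; 0 0 0 0 67; 0 0 0 0 63; 0 0 0 0 59; 0 0 0 0 55; 0 0 0 0 51; 0 0 0 0 48; 0 0 0 0 45; 0 0 0 0 44; 0 0 0 0 44' 30
python3 m.py a3
python3 - <<'E'
from h import *
a=cv2.imread('pics/a3.png')[165:265,250:380];cv2.imwrite('pics/a3big.png',cv2.resize(a,(780,600),interpolation=2))
E
```

```text
time_s: 14.55
eef_pos: [466.4, 21.4, 50.3]
tool_rot: [2.304, 2.136, 0.0]
ft_force: [0.5, 0.2, -0.2]
opening: 0.836
gripper_force: 0.0
time_s: 15.75
eef_pos: [466.5, 21.3, 50.5]
tool_rot: [2.304, 2.136, 0.0]
ft_force: [0.7, -0.5, 1.0]
opening: 0.451
gripper_force: 30.0
jaw top (171, array([ 85.6,  86.9,  97.4, 103.7, 104.6]))
block top (149, array([11.5, 13.6, 38.4, 62.4, 64.6]))
pad top (2, None)
15.8 [466.40170548  21.32155481  50.45411899] 39.59438670246763 30.000812758225948 [ 0.57124583 -0.44538802  1.58990027]
```

View pics/a3big.png

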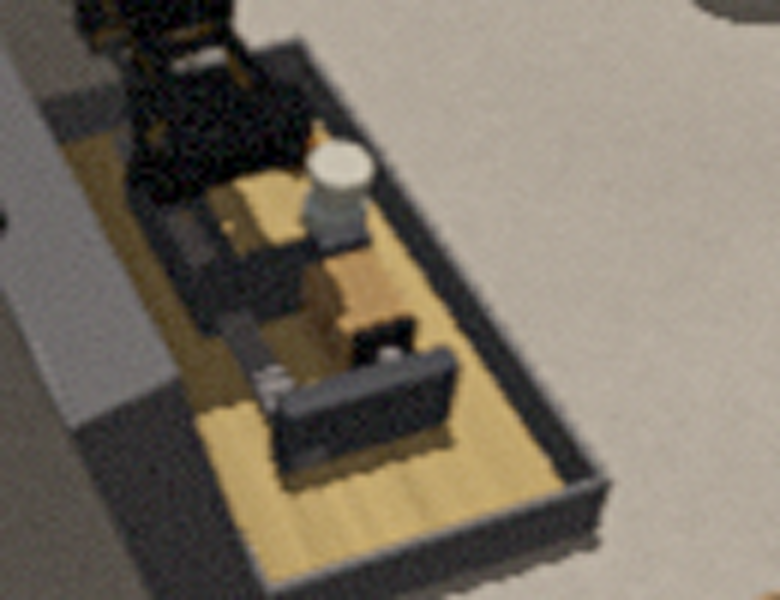

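Scene crop: the pad (385,340) is now at or nearly at the block (365,295), and the jaw plate is at (370,400). Before the last squeeze I'll check the initial distance in the sharper saved wrist image.

```bash
python3 - <<'E'
from h import *
ex=np.array([.9969,-.0785]);ey=np.array([.0785,.9969]);c=np.array([556.2,46.2])
for f in ('w2','w3','w4'):
    C=cloud(f);d=np.load('pics/'+f+'.npz')['d'];X=(C[...,:2]-c)@ex;Y=(C[...,:2]-c)@ey;Z=C[...,2]
    def r(n,m):
        x=X[m&(d>0)]; print(f,n,len(x),np.percentile(x,[1,5,50,95,99]).round(1),Z[m&(d>0)].mean().round(1)) if len(x)>20 else None
    r('anvil top',(abs(Z-56)<2.5)&(Y>0)&(Y<45)&(X>-30)&(X<9))
    r('block top',(abs(Z-49.5)<2)&(Y>20)&(Y<40)&(X>5)&(X<65))
    r('pad face',(Z<45)&(Z>18)&(Y>18)&(Y<42)&(X>70)&(X<90))
    r('jaw top',(abs(Z-56)<3)&(Y>0)&(Y<45)&(X>100)&(X<150))
E
```

```text
w2 anvil top 359 [-11.4 -10.3  -3.4   3.6   4.2] 55.8
w2 block top 488 [ 9.6 11.3 32.7 55.  56.8] 49.9
w2 pad face 59 [82.8 82.8 83.1 83.4 83.6] 32.3
w2 jaw top 391 [113.4 113.9 121.2 130.  131.1] 57.5
w3 anvil top 1036 [-11.4 -10.7  -4.2   3.1   4. ] 56.1
w3 block top 1323 [ 9.  10.6 32.8 55.1 57.2] 50.3
w3 pad face 479 [82.4 82.7 83.5 84.1 84.3] 32.2
w3 jaw top 907 [112.8 113.5 117.1 128.  129.7] 57.4
w4 anvil top 2761 [-12.1 -11.4  -5.    2.2   3.1] 55.7
w4 block top 3008 [ 8.1  9.2 26.9 45.  47.5] 50.0
```

Contact needs about 30 mm of travel and about 28 mm is done. One more full squeeze should push the pad in about 8 mm, so I'll do that and hold.

```bash
python3 -m creep '0 0 0 0 55; 0 0 0 0 65; 0 0 0 0 75; 0 0 0 0 85; 0 0 0 0 90; 0 0 0 0 90; 0 0 0 0 90; 0 0 0 0 90; 0 0 0 0 90; 0 0 0 0 90; 0 0 0 0 85; 0 0 0 0 80' 30
python3 -m creep '0 0 0 0 77; 0 0 0 0 74; 0 0 0 0 71; 0 0 0 0 67; 0 0 0 0 63; 0 0 0 0 59; 0 0 0 0 55; 0 0 0 0 51; 0 0 0 0 48; 0 0 0 0 45; 0 0 0 0 44; 0 0 0 0 44' 30
python3 -m creep '0 0 0 0 44; 0 0 0 0 44; 0 0 0 0 44; 0 0 0 0 44' 30
python3 m.py a4
python3 - <<'E'
from h import *
a=cv2.imread('pics/a4.png')[140:265,235:395];cv2.imwrite('pics/a4big.png',cv2.resize(a,(768,600),interpolation=2))
E
```

```text
time_s: 17.0
eef_pos: [466.3, 21.4, 50.2]
tool_rot: [-2.304, -2.136, 0.0]
ft_force: [0.7, 0.1, -0.8]
opening: 0.835
gripper_force: 0.0
time_s: 18.2
eef_pos: [466.5, 21.3, 50.5]
tool_rot: [2.304, 2.136, 0.0]
ft_force: [0.8, -0.9, 1.7]
opening: 0.454
gripper_force: 30.0
time_s: 18.6
eef_pos: [466.5, 21.3, 50.5]
tool_rot: [2.304, 2.136, 0.0]
ft_force: [-0.9, -0.6, 3.7]
opening: 0.451
gripper_force: 30.0
jaw top (167, array([75.8, 77.4, 87.9, 94.3, 95. ]))
block top (149, array([11.3, 13.3, 39. , 61. , 62.1]))
pad top (18, array([91. , 91.1, 93. , 94.2, 94.4]))
18.65 [466.47347422  21.30032854  50.4872778 ] 39.37259854639444 30.001813592389226 [-0.06192605 -0.69166324  4.96888861]
```

View pics/a4big.png

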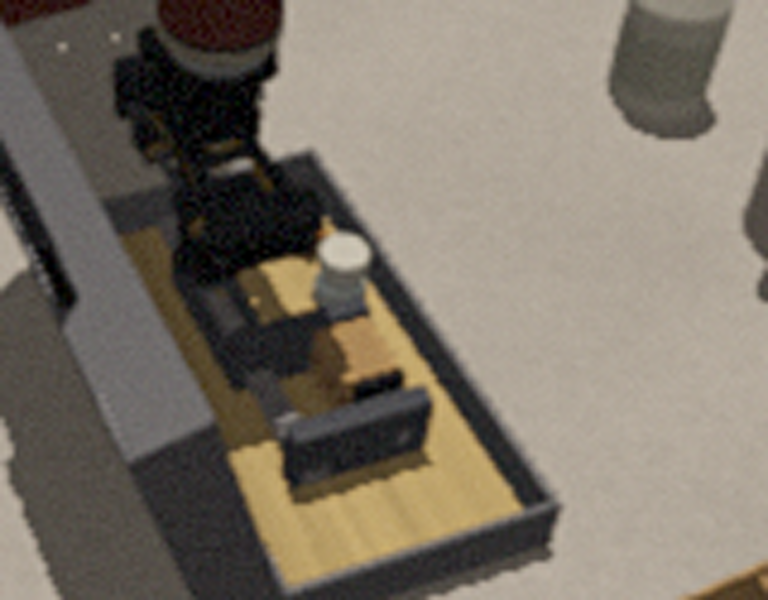

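The scene crop shows the jaw plate (360,435) close behind the block (355,350), with the pad between them and the lid open. The jaw has travelled about 37.5 mm, so the pad is in about 7.5 mm, and the trigger is held home.

```bash
python3 -c "
from plant import *
print(sign_off())"
```

```text
the job is handed in; nothing more can be done
None
```

I handed the job in at about 18.7 s of the 54 s limit, but the hand-in gave no verdict: the lid is open on its stop, four squeezes moved the jaw about 37.5 mm, the block is pressed against the anvil with the pad in by an estimated 7.5 mm of 18, and the trigger is still held squeezed home.

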